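# Clear the file, peel a stuck sorting tray off its stack and hold it out

## Task

The flat file left across the top of the nested tray stack belongs in the slot of the wooden block: set its blade down edgewise into the slot, about centred and right down on the slot's floor, and let go of it. Then take the top tray by the upright tab at its corner and peel it off the stack it sticks to: bring the tab's corner well up while the opposite corner is still down in its nest, then lift the tray clear. Finish while holding it out by the tab, level and still, centred over the round rubber pad at a good hand's height (about 20 cm above the bench); do not put it down or let go, and leave the other things on the bench alone.

Things in the scene. Friction and masses are not known exactly. Their poses are not given: they have to be found in the camera images.
- tray: top tray: white formed plastic, rim 130 x 100 mm (x by y), 36 mm high, walls 3 mm leaning outward, underside 96 x 66 mm, about 90 g, empty. Origin: centre of its underside, z up. Nested, its underside is 36 mm and its rim top 72 mm above the bench; it nests 20 mm deep in the tray below with 2 to 3 mm play. An upright tab stands on the rim's corner at -x, +y
- tray_tab (a point): middle of the top edge of the tray's upright tab, at (-57.5, 44.5, 66) mm in the tray's frame. The tab is 9 mm thick, 26 mm long, 30 mm high above the rim; its length lies along the line from the tray's centre out through the corner, direction (-0.79, 0.61) in the tray's frame, so it is gripped across that line
- tray_tabcorner (a point): the rim corner under the tab, at (-65, 50, 36) mm in the tray's frame
- tray_farcorner (a point): the rim corner diagonally across from the tab, at (65, -50, 36) mm in the tray's frame
- stack: fixed stack under the top tray: two more such trays on a dark steel base 150 x 120 mm; four steel strips 70 mm high near the middles of the sides carry sprung felt pads (tops 71.5 mm above the bench) that press on the top tray's rim and hold it with about 2.5 N each until the rim there has risen some 6 mm. Origin: centre of its underside; axes as the tray's at the start
- file: flat hand file on edge across the tray's rim, along the tray's x, about 30 mm to the -y side of its centre. Steel blade 120 long, 4 thick, 22 mm high; wooden handle 80 long, 16 thick, 26 mm high; 110 g. Origin: joint of blade and handle, on the underside (level for both); x along the blade to its tip, z up; handle from x = 0 to -80 mm; centre of mass about x = 36 mm
- file_blade (a point): middle of the blade's lower edge, 60 mm from the file's origin along its x
- file_handle (a point): on the top of the file's handle, 35 mm behind the origin, a good place to grip across its 16 mm
- block_slot (a point): middle of the slot's floor in the fixed wooden block (80 long, 64 wide, 44 mm high); x along the slot, z up. Slot 8 mm wide, open at the top and both ends, floor 18 mm above the bench, 26 mm deep, its top 7 mm flared to 22 mm wide. The blade goes in from above, handle outside either end (-x is nearer the robot); blade centred, the handle starts 20 mm outside the block
- rest: low round black rubber pad, 110 mm across, 10 mm high, fixed to the bench. Origin: centre of its underside
- screwdriver: bystander: screwdriver with a dark wooden handle, 200 mm long, 26 mm high, lying near the robot; leave it alone
- hammer: bystander: small hammer 220 mm long, lying at the far right
- ring1: bystander: steel finger ring, 24 mm across, 7 mm high
- ring2: bystander: brass ring, 28 mm across, 9 mm high
- jar: bystander: jar 42 mm across, 55 mm high
- dish: bystander: glass dish 64 mm across, 28 mm high
- brush: bystander: bench brush 160 mm long, 20 mm high, lying at the right
Things that resemble listed ones, but are neither listed nor needed, are in the scene too. Of the things like the file, leave any that is green; of the rest the smaller one is meant.

How it is judged:
By the outcome, as a careful person would: the job done as asked, in the order asked, and still so for the second after the job is handed in, while the arm keeps its last pose, push and grip.
It also fails if it takes over 67 s, if anything falls off the work surface, if the arm or the gripper's body presses on something with over 40 N, if the wrist force passes 120 N, or if a joint passes its speed limit or range.

## Robot

A 6-joint arm with a two-finger parallel gripper is mounted at the origin on the work surface. World frame = base frame: x ahead of the robot, y to its left, z up, the work surface at z = 0. Lengths are in m, angles in rad, forces in N, time in s.
With the tool pointing down it reaches from about 0.425 to 0.95 m from the base axis. Payload 3.5 kg.
Tool frame: the origin (TCP) lies midway between the tips of the shut fingers; the grasp point (between the pads) lies 19 mm behind it (ctrl.pinch_z is the distance from the TCP to the grasp point, in m); z points along the fingers, y is the line along which they close (so a half turn about z gives the same grasp; the last joint's range is limited). The gripper opens to 85 mm and grips with 20 to 120 N. Pads are 22 mm wide; open, the fingers measure 114 mm over their backs; the gripper's body (76 mm by 85 mm) begins 54 mm behind the grasp point. The pads swing forward as they close: fully open they stand 13 mm farther back than shut.
Start: joints at [-1.449, 0.286, 1.577, -0, 1.279, -0.15], TCP at [0.181, -0.65, 0.231] pointing down, gripper open.
Joint ranges: [-2.77, 2.77], [-0.9, 2.22], [0.21, 2.48], [-1.53, 4.67], [0.24, 2.81], [-2.84, 2.84]. Speed limits (rad/s): [2.79, 2.79, 3.14, 3.14, 3.14, 3.14].

## Interface

Orientations are given as a unit quaternion [x, y, z, w].
In Python, from plant import get_state, viewer, sign_off, ctrl gives the robot as it stands. The module is installed in compiled form; this text tells all that it offers.
- The arm moves only by the shell command python3 -m handwheel 'ROWS' [FORCE]. ROWS is JSON, a list that holds one entry, the list of rows, each a list of 5 numbers: the finger opening in m, from 0 to 0.0854, then the shift along the tool's x, y, z in m, then the turn about the tool's z in degrees. In form: [[[claw, x, y, z, spin], ...]]. A call has 1 to 12 rows; each row shifts and turns the commanded pose from where the row before left it, along the tool's axes as they then stand; what a row does not reach is not made up. A row lasts 1/12 s, in which the tool goes at most 41.7 mm and 7.16 degrees, less where a joint would pass 70% of its speed; a pose out of reach is approached as far as the arm can. A call is refused whole if a number of a shift passes 0.0417 or a number of a turn 7.16, either way. A call with a gripper value outside its range is refused whole. The fingers move at their own pace and stop on an object; FORCE is the grip in N (left out, the last holds). Time passes only in rows, so rows that do not move let the fingers close. It gives the time, the measured TCP pose, the force, the opening and the grip force at its end, in the units of the state.
- get_state(): the state, without advancing time (a new reading comes with each control period).
- viewer.read_camera(name): name is "side" or "top"; returns the picture (400x640x3 uint8, blue, green, red); there is no depth.
- viewer.camera_params(name): a dict with "fov_y" (degrees; the focal length in pixels is half the picture's height over the tangent of half this angle, whatever the lens; pixels are square), "cx", "cy" (the principal point, pixels), "xyz" and "attitude" of the camera in the world. Camera axes: x right, y up, looking along -z (the intrinsics and any distortion apply to the point x, -y, -z); pixel columns grow to the right and rows downward; lengths in m; the calibration is good to about 2 mm. A picture is of the moment at which its call begins. camera_params takes no time and is no camera call.
- sign_off(): hands the job in; it is judged then, once.
Trained networks look in the newest picture that a camera, given by its name, has taken for a name from the list of things; names that differ only in an ending like _2 or _b are one class to them, and where a whole thing is asked for, a point or a joint stands for the part that bears it (a point fixed in the world has none). Each returns a list of dicts, best first, with "confidence" (0 to 1); they miss things now and then, are a little off and sometimes report something else, mostly with a low value. They report only what shows in the picture. A call takes as long as a camera call. They do not tell look-alikes from the thing itself.
- viewer.look_for(camera, name): "extent" ([left, top, width, height] as shares, 0 to 1, of the picture: columns of its width, rows of its height, round what is visible of it).
- viewer.outline_of(camera, name): "mask" (400x640 bool, what is visible of it) and "extent" ([left, top, width, height] as shares, 0 to 1, of the picture: columns of its width, rows of its height, round what is visible of it).
- viewer.pinpoint(camera, name): "xy" ([column, row] as shares, 0 to 1, of the picture: columns of its width, rows of its height: a listed point, or the origin of a listed thing).
The state is a dict: "time": time; "qpos": joint angles; "dq": joint speeds; "joint_efforts": joint torques, N m; "eef_pos": TCP position; "tcp_rot": TCP orientation; "contact_force": force on the tool from outside, world axes, zero at the start; "wrist_torque": the same for the moment, N m; "opening": opening from 0.0 (shut) to 1.0 (fully open); "finger_force": force on a finger pad.
Only numpy, scipy, OpenCV 4.12 (cv2) and the standard library are available. Lean on these libraries where they do the work, as an engineer would, in place of code of your own. Each camera call takes 0.05 s, during which the arm holds its last target. There are 200 camera calls.

## Working session

There is one attempt and no reset: what is moved stays moved. The work goes in short steps, Python scripts to look and compute and a shell command to move; the robot and the scene stay as the last step left them, time stands still between calls to the robot, and variables do not carry over. Pictures are saved under pics/ and viewed, at most 11 in all, crops included, and the job is handed in when it is done.

```bash
mkdir -p pics; cat > h.py <<'E'
import numpy as np, cv2
from scipy.spatial.transform import Rotation as R
from plant import get_state, viewer, ctrl
E
python3 - <<'E'
from h import *
for c in("top","side"):
    cv2.imwrite(f"pics/{c}0.png",viewer.read_camera(c)); print(viewer.camera_params(c))
print(get_state(),ctrl.pinch_z)
for c in("top","side"):
    for n in("tray","tray_tab","tray_tabcorner","tray_farcorner","file","file_blade","file_handle","block_slot","rest","stack"):
        print(c,n,[(round(d["confidence"],2),np.round(np.array(d["xy"])*[640,400],1).tolist()) for d in viewer.pinpoint(c,n)])
E
```

```text
{'fov_y': 56.131244939955366, 'cx': 320.56826276096626, 'cy': 193.64466182638054, 'xyz': array([ 0.40172765, -0.07022391,  1.22565266]), 'attitude': array([-0.04816368,  0.04115354,  0.70872755, -0.70263213])}
{'fov_y': 53.16469518833409, 'cx': 318.4078972714455, 'cy': 197.08133120409195, 'xyz': array([ 0.38261866, -0.86000669,  0.63312291]), 'attitude': array([ 0.46223501, -0.04762356, -0.11047355,  0.87855927])}
{'time': 0.1, 'qpos': array([-1.44897395e+00,  2.87190325e-01,  1.57807790e+00, -7.01363406e-06,
        1.27858937e+00, -1.49982271e-01]), 'dq': array([-1.50660655e-03, -2.26371629e-07, -1.78416790e-03, -8.02748646e-04,
       -9.44909607e-04, -4.44328097e-04]), 'joint_efforts': array([ 6.20028859e-04, -4.07297051e+01, -2.93697488e+01, -1.21794715e-04,
        3.43955631e-03, -7.26495216e-06]), 'eef_pos': array([ 0.1811806 , -0.64959415,  0.22998437]), 'tcp_rot': array([ 9.90778711e-01,  1.35485290e-01,  1.25879652e-05, -1.13240945e-03]), 'contact_force': array([-0.00063537,  0.25377181, -0.10977169]), 'wrist_torque': array([0.05854583, 0.03298457, 0.00434261]), 'finger_fo
[... 600 characters left out ...]
 128.1])]
top stack [(0.77, [373.1, 197.8]), (0.17, [387.9, 171.7])]
side tray [(0.6, [327.8, 252.9])]
side tray_tab [(0.55, [292.0, 222.1])]
side tray_tabcorner [(0.69, [290.6, 230.9]), (0.3, [413.2, 277.8])]
side tray_farcorner [(0.63, [366.9, 246.4]), (0.19, [295.2, 251.3])]
side file [(0.91, [318.3, 250.7]), (0.88, [216.0, 265.7]), (0.87, [240.6, 379.6])]
side file_blade [(0.79, [270.4, 337.8]), (0.61, [291.6, 223.4]), (0.57, [227.0, 248.1]), (0.55, [338.9, 243.8])]
side file_handle [(0.97, [206.6, 264.3]), (0.68, [289.2, 234.5]), (0.66, [217.9, 389.0]), (0.56, [294.2, 248.6])]
side block_slot [(0.69, [285.4, 157.4])]
side rest [(0.97, [329.1, 210.1])]
side stack [(0.93, [326.4, 264.4])]
```

View pics/top0.png

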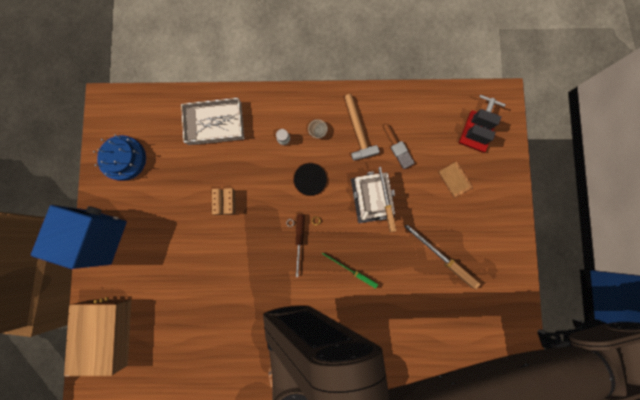

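View pics/side0.png

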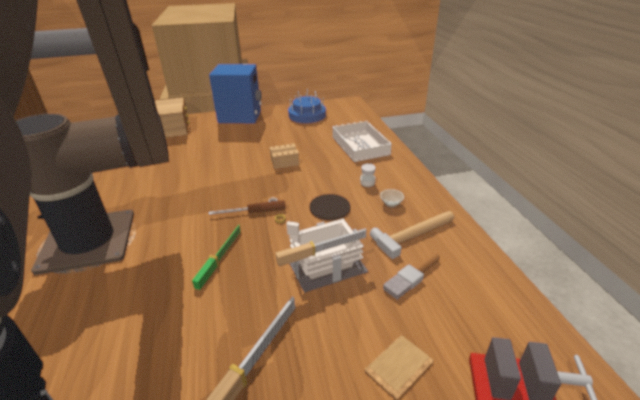

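The top picture has three file-like things: a green one at (351,270), a large wooden-handled one at (447,261), and a small one on the tray at (384,203). I choose the small one on the tray. The block is at (222,201), the pad at (310,179) and the stack at (373,197).

```bash
cat >> h.py <<'E'
from scipy.optimize import least_squares
P={c:viewer.camera_params(c) for c in("top","side")}
def proj(c,X):
    p=P[c]; f=200/np.tan(np.radians(p["fov_y"])/2)
    q=R.from_quat(p["attitude"]).inv().apply(np.atleast_2d(X)-p["xyz"])
    return np.c_[p["cx"]+f*q[:,0]/-q[:,2],p["cy"]+f*q[:,1]/q[:,2]]
def onz(c,uv,z):
    p=P[c]; f=200/np.tan(np.radians(p["fov_y"])/2)
    d=R.from_quat(p["attitude"]).apply([(uv[0]-p["cx"])/f,-(uv[1]-p["cy"])/f,-1]); return p["xyz"]+d*(z-p["xyz"][2])/d[2]
def tri(obs):
    s=least_squares(lambda X:np.concatenate([proj(c,X)[0]-uv for c,uv in obs]),onz(obs[0][0],obs[0][1],.05)); return s.x,np.sqrt(2*s.cost)
def pins(c,n): return [(round(d["confidence"],2),np.array(d["xy"])*[640,400]) for d in viewer.pinpoint(c,n)]
E
python3 - <<'E'
from h import *
o=dict(rest=((311.3,180),(329.1,210.1),0),tray_tab=((362.7,213.2),(292,222.1),.102),tabc=((364.9,219.6),(290.6,230.9),.072),farc=((389.8,173.1),(366.9,246.4),.072),
 file=((386.6,206.1),(318.3,250.7),.072),blade=((382.3,187.1),(338.9,243.8),.072),handle=((390.2,214.9),(294.2,248.6),.098),slot=((227.2,199.7),(285.4,157.4),.018),stack=((373.1,197.8),(326.4,264.4),0),tray=((372.8,194.3),(327.8,252.9),.036))
for n,(t,s,z) in o.items():
    X,e=tri([("top",t),("side",s)]); print(n,X.round(4),round(e,1),"top@z",onz("top",t,z).round(4),"side@z",onz("side",s,z).round(4))
def crop(src,x,y,w,h,k): return cv2.resize(src[y:y+h,x:x+w],None,fx=k,fy=k,interpolation=cv2.INTER_CUBIC)
T=cv2.imread("pics/top0.png");S=cv2.imread("pics/side0.png")
a=np.hstack([crop(T,345,160,60,80,5),crop(S,265,200,110,100,4)[:400]]);b=np.hstack([crop(T,200,180,50,40,4.),crop(S,260,138,50,40,4.)])
a2=np.zeros((560,740,3),np.uint8);a2[:400,:740]=a;a2[400:560,:400]=b
cv2.imwrite("pics/crop1.png",a2)
E
```

```text
rest [ 0.604  -0.0282 -0.0039] 0.0 top@z [ 0.6033 -0.0284  0.    ] side@z [ 0.6026 -0.0333  0.    ]
tray_tab [ 0.4811 -0.1853  0.1003] 1.4 top@z [ 0.4843 -0.1854  0.102 ] side@z [ 0.479  -0.1875  0.102 ]
tabc [ 0.4712 -0.194   0.0839] 2.0 top@z [ 0.4668 -0.1948  0.072 ] side@z [ 0.4757 -0.1795  0.072 ]
farc [ 0.616  -0.276   0.0765] 2.3 top@z [ 0.6109 -0.2756  0.072 ] side@z [ 0.6207 -0.2711  0.072 ]
file [ 0.5149 -0.2628  0.0766] 2.9 top@z [ 0.5078 -0.2625  0.072 ] side@z [ 0.5194 -0.2578  0.072 ]
blade [ 0.5661 -0.2506  0.0742] 0.2 top@z [ 0.5671 -0.251   0.072 ] side@z [ 0.5665 -0.2482  0.072 ]
handle [ 0.4714 -0.2674  0.098 ] 2.9 top@z [ 0.4788 -0.2682  0.098 ] side@z [ 0.4682 -0.2673  0.098 ]
slot [0.5361 0.2435 0.0221] 0.7 top@z [0.5382 0.2445 0.018 ] side@z [0.5355 0.2509 0.018 ]
stack [ 0.5429 -0.231   0.0019] 0.3 top@z [ 0.5422 -0.2311  0.    ] side@z [ 0.5437 -0.2291  0.    ]
tray [ 0.5486 -0.2262  0.031 ] 0.5 top@z [ 0.5493 -0.2257  0.036 ] side@z [ 0.5466 -0.2314  0.036 ]
```

View pics/crop1.png

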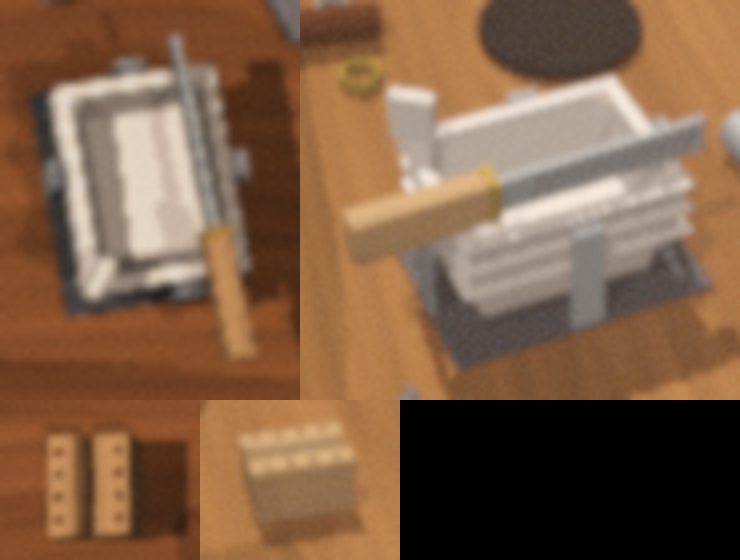

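The crop confirms the small wooden-handled file lies on edge across the tray, handle towards the robot. The block's slot is clear at top (221,201).

```bash
python3 - <<'E'
from h import *
def fit(obs,z0,g,fz=False):
    # obs: (cam, local xyz, uv, w)
    def X(p,l): return np.r_[R.from_euler('z',p[2]).apply(l)+[p[0],p[1],z0+(p[3] if fz else 0)]]
    fun=lambda p:np.concatenate([(proj(c,X(p,np.array(l)))[0]-uv)*w for c,l,uv,w in obs])
    s=least_squares(fun,g+([0] if fz else []),loss='soft_l1'); r=fun(s.x).reshape(-1,2).round(1)
    print(s.x[:2].round(4),np.degrees(s.x[2]).round(2),s.x[3:].round(4),r.tolist()); return s.x
m=1e-3
print("file");fit([("top",[.12,0,.022],(380.2,168),1),("top",[-.08,0,.026],(393,231),1),("top",[0,0,.024],(388,206.4),1),
 ("side",[.12,0,.022],(365,229.5),1),("side",[-.08,0,.026],(276,253),1),("side",[0,0,.022],(313.7,243.7),1),
 ("top",[.06,0,0],(382.3,187.1),.7),("side",[.06,0,0],(338.9,243.8),.7),("top",[-.035,0,.026],(390.2,214.9),.7),("side",[-.035,0,.026],(294.2,248.6),.7)],.072,[.51,-.26,.2],True)
print("tray");fit([("top",[-.0575,.0445,.066],(362.7,213.2),1),("side",[-.0575,.0445,.066],(292,222.1),1),("top",[-.065,.05,.036],(364.9,219.6),.7),("side",[-.065,.05,.036],(290.6,230.9),.5),
 ("top",[.065,-.05,.036],(389.8,173.1),1),("top",[.065,.05,.036],(355.5,177),1),("side",[.065,.05,.036],(345,219.5),1),("top",[0,0,0],(372.8,194.3),1),("side",[0,0,0],(327.8,252.9),.7),("top",[0,0,-.036],(373.1,197.8),1),("side",[0,0,-.036],(326.4,264.4),1)],.036,[.545,-.23,.2])
print("block");fit([("top",[.04,.032,.026],(211.7,188.5),1),("top",[.04,-.032,.026],(232.5,188),1),("top",[-.04,-.032,.026],(233,213.2),1),("top",[-.04,.032,.026],(212,213.7),1),("top",[.04,0,.026],(200+86/4,188.3),1),("top",[-.04,0,.026],(200+87/4,213.5),1)],.018,[.53,.25,0])
fit([("side",[-.04,.032,.026],(260+42/4,138+38/4),1),("side",[-.04,-.032,.026],(260+51/4,138+73/4),1),("side",[.04,-.032,.026],(260+155/4,138+57/4),1),("side",[.04,.032,.026],(260+138/4,138+25/4),1)],.018,[.53,.25,0])
E
```

```text
file
[ 0.5077 -0.2616] 9.24 [0.0019] [[-0.1, -1.1], [-0.1, 0.6], [-0.3, -1.0], [0.3, -0.8], [-1.0, 0.8], [-0.8, 0.5], [0.3, -0.0], [0.5, 0.3], [-0.1, 1.3], [1.7, -0.8]]
tray
[ 0.543 -0.228] 5.35 [] [[1.3, 0.9], [1.3, 0.3], [-2.4, -1.5], [-0.3, 0.8], [-1.2, -0.5], [1.1, -1.1], [-0.0, 0.2], [0.8, 2.0], [-1.4, -0.5], [-0.9, -0.2], [-0.4, -0.3]]
block
[0.5319 0.2541] 1.76 [] [[0.3, 0.3], [-0.5, -0.0], [-0.8, -0.2], [0.0, 0.1], [0.5, 0.1], [0.4, -0.1]]
[0.5335 0.2525] 0.25 [] [[-0.5, -0.5], [0.3, 0.2], [-0.0, 0.7], [0.2, -0.4]]
```

```bash
python3 -m handwheel '[[[0.05,0,0,0,6.4],[0.05,0.027,-0.0255,0,0],[0.05,0.027,-0.0255,0,0],[0.05,0.027,-0.0255,0,0],[0.05,0.027,-0.0255,0,0],[0.05,0.027,-0.0255,0,0],[0.05,0.027,-0.0255,0,0],[0.05,0.027,-0.0255,0,0],[0.05,0.027,-0.0255,0,0],[0.05,0.027,-0.0255,0,0],[0.05,0.027,-0.0255,0,0],[0.05,0.027,-0.0255,0,0]]]' 120
cat >> h.py <<'E'
def go(tx,ty,tz,head,quiet=False):
    "remaining shift in tool axes after spin to heading (deg, of tool x)"
    s=get_state();r=R.from_quat(s["tcp_rot"]).as_matrix();h0=np.degrees(np.arctan2(r[1,0],r[0,0]))
    d=np.array([tx,ty,tz])-s["eef_pos"];a=np.radians(head)
    print("t",round(s["time"],2),"pos",s["eef_pos"].round(4),"head",h0.round(2),"tilt",np.degrees(np.arccos(-r[2,2])).round(2),"spin",round(h0-head,2),
     "shift",(np.array([d[0]*np.cos(a)+d[1]*np.sin(a),d[0]*np.sin(a)-d[1]*np.cos(a),-d[2]])*1e3).round(1),"mm; F",s["contact_force"].round(1),"op",round(s["opening"]*85.4,1),"ff",round(s["finger_force"],1),"q6",s["qpos"][[0,5]].round(2))
E
python3 -c "
from h import *
go(.4764,-.2667,.076,9.2)"
```

```text
time: 2.1
eef_pos: [0.4306, -0.3244, 0.2317]
tcp_rot: [0.997, 0.08, 0.0, 0.0]
contact_force: [0.1, -0.8, 0.8]
opening: 0.587
finger_force: 0.0
t 2.1 pos [ 0.4306 -0.3244  0.2317] head 9.16 tilt 0.04 spin -0.04 shift [ 54.5 -49.6 155.7] mm; F [ 0.1 -0.8  0.8] op 50.2 ff 0.0 q6 [-0.83  0.58]
```

```bash
python3 -m handwheel '[[[0.05,0.018,-0.0165,0.01,0],[0.05,0.018,-0.0165,0.02,0],[0.05,0.0185,-0.0166,0.03,0],[0.05,0,0,0.02,0],[0.05,0,0,0.01,0],[0.05,0,0,0,0]]]' 120
python3 - <<'E'
from h import *
go(.4764,-.2667,.076,9.2)
S=viewer.read_camera("side");T=viewer.read_camera("top")
c=lambda I,x,y:cv2.resize(I[y:y+130,x:x+130],None,fx=3,fy=3,interpolation=cv2.INTER_CUBIC)
cv2.imwrite("pics/g1.png",np.hstack([c(S,240,170),c(T,330,140)]))
E
```

```text
time: 2.6
eef_pos: [0.4742, -0.267, 0.1384]
tcp_rot: [0.997, 0.08, -0.002, -0.002]
contact_force: [0.5, 0.4, -0.1]
opening: 0.586
finger_force: 0.0
t 2.6 pos [ 0.4742 -0.267   0.1384] head 9.21 tilt 0.33 spin 0.01 shift [ 2.2  0.1 62.4] mm; F [ 0.5  0.4 -0.1] op 50.1 ff 0.0 q6 [-0.7   0.71]
```

View pics/g1.png

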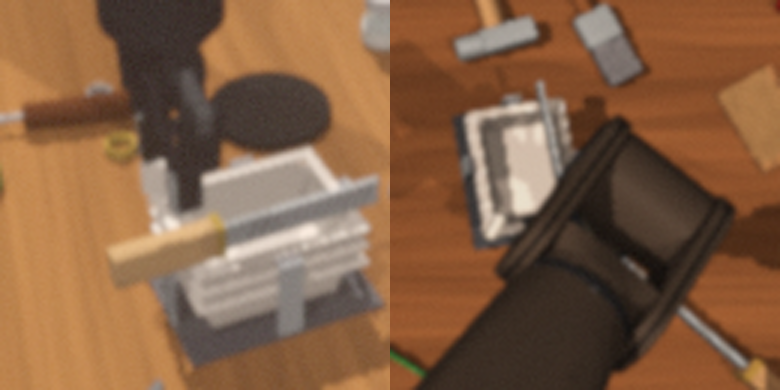

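The fingers hang above the handle at side (302,235) and straddle it, so I descend and grip.

```bash
python3 -m handwheel '[[[0.05,0.001,0,0.02,0],[0.05,0.001,0,0.025,0],[0.05,0,0,0.017,0],[0.05,0,0,0,0],[0.0,0,0,0,0],[0.0,0,0,0,0],[0.0,0,0,0,0],[0.0,0,0,0,0],[0.0,0,0,0,0],[0.0,0,0,0,0]]]' 120
python3 -c "
from h import *
go(.4764,-.2667,.076,9.2)"
```

```text
time: 3.53
eef_pos: [0.4791, -0.2695, 0.0822]
tcp_rot: [0.997, 0.08, 0.002, 0.002]
contact_force: [-1.6, -0.8, 6.9]
opening: 0.152
finger_force: 118.3
t 3.53 pos [ 0.4791 -0.2695  0.0822] head 9.17 tilt 0.3 spin -0.03 shift [-2.2 -3.2  6.2] mm; F [-1.6 -0.8  6.9] op 13.0 ff 118.3 q6 [-0.7   0.71]
```

```bash
python3 -m handwheel '[[[0,0,0,-0.005,0],[0,0,0,-0.01,0],[0,0,0,-0.02,0],[0,0,0,-0.03,0],[0,0,0,-0.03,0],[0,0,0,-0.02,0],[0,0,0,0,0],[0,0,0,0,0]]]' 120
python3 - <<'E'
from h import *
go(.4764,-.2667,.19,9.2)
S=viewer.read_camera("side");T=viewer.read_camera("top")
c=lambda I,x,y:cv2.resize(I[y:y+130,x:x+130],None,fx=3,fy=3,interpolation=cv2.INTER_CUBIC)
cv2.imwrite("pics/g2.png",np.hstack([c(S,250,150),c(T,330,140)]))
for cam in("side","top"):
  for n in("file","file_blade","file_handle","tray_tab"): print(cam,n,pins(cam,n))
E
```

```text
time: 4.2
eef_pos: [0.4781, -0.2683, 0.196]
tcp_rot: [0.997, 0.08, 0.001, 0.001]
contact_force: [-0.5, -0.3, -1.2]
opening: 0.152
finger_force: 117.5
t 4.2 pos [ 0.4781 -0.2683  0.196 ] head 9.19 tilt 0.19 spin -0.01 shift [-1.4 -1.8  6. ] mm; F [-0.5 -0.3 -1.2] op 13.0 ff 117.5 q6 [-0.7   0.71]
side file [(0.61, array([315.52, 211.2 ])), (0.6, array([242.816, 380.   ])), (0.55, array([216.896, 267.88 ]))]
side file_blade [(0.85, array([339.072, 203.8  ])), (0.62, array([268.096, 339.68 ])), (0.59, array([226.688, 246.88 ]))]
side file_handle [(0.92, array([206.592, 265.8  ])), (0.68, array([296.512, 207.   ])), (0.56, array([218.688, 391.32 ])), (0.27, array([245.504, 209.92 ]))]
side tray_tab [(0.64, array([292.608, 225.   ]))]
top file [(0.93, array([446.4 , 260.68]))]
top file_blade [(0.94, array([425.6, 240.8])), (0.65, array([392.192, 182.68 ])), (0.47, array([337.92, 263.32]))]
top file_handle [(0.62, array([461.696, 269.88 ])), (0.37, array([307.584, 178.2  ]))]
top tray_tab [(0.84, array([361.6, 214.6]))]
```

View pics/g2.png

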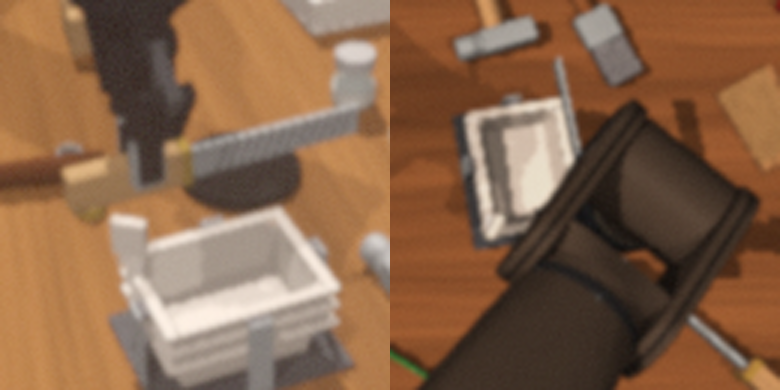

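The file is held by the handle with its blade level, and the tray stays nested. The tip is at side (369,185) and the blade/handle joint at (312,204). I'll fit the file's pose in the hand and plan the move to the slot.

```bash
cat > ff.py <<'E'
from h import *
def fitfile(obs,g):
    X=lambda p,l:R.from_euler('ZY',[p[2],p[4]]).apply(l)+[p[0],p[1],p[3]]
    f=lambda p:np.r_[np.concatenate([proj(c,X(p,np.array(l)))[0]-uv for c,l,uv in obs]),(p[2]-g[2])/.02]
    s=least_squares(f,g,loss='soft_l1');p=s.x;print("file",p[[0,1,3]].round(4),"yaw,pitch(+down)",np.degrees(p[[2,4]]).round(2),f(p).round(1));return p
E
python3 - <<'E'
from ff import *
p=fitfile([("side",[.12,0,.022],(369.3,185)),("side",[.12,0,0],(369.3,194)),("side",[-.08,0,.026],(271,207.7)),("side",[0,0,0],(312.3,211.7)),("side",[0,0,.022],(312.3,197)),("top",[.12,0,.022],(386,159))],[.51,-.26,.16,.19,0])
t=get_state()["eef_pos"];d=p[[0,1,3]]-t;a=p[2];print("file origin rel tcp along/across/z",(d[:2]@[np.cos(a),np.sin(a)]).round(4),(d[:2]@[-np.sin(a),np.cos(a)]).round(4),d[2].round(4))
E
```

```text
file [ 0.5095 -0.2619  0.1847] yaw,pitch(+down) [8.99 0.19] [-0.2 -0.1 -0.8  0.2  0.   0.   0.3 -3.   0.   2.2  0.2 -0.6 -0.2]
file origin rel tcp along/across/z 0.0326 0.0008 -0.009
```

```bash
python3 -m handwheel '[[[0,0,-0.01,0,4],[0,0,-0.02,0,4],[0,0,-0.035,0,0],[0,0,-0.04,0,0],[0,0,-0.04,0,0],[0,0,-0.04,0,0],[0,0,-0.04,0,0],[0,0,-0.04,0,0],[0,0,-0.04,0,0],[0,-0.005,-0.04,0,0],[0,-0.01,-0.04,0,0],[0,-0.01,-0.04,0,0]]]' 120
python3 -c "
from h import *
go(.44,.2515,.13,1.2)"
```

```text
time: 5.7
eef_pos: [0.4405, 0.1581, 0.1946]
tcp_rot: [1.0, 0.01, 0.0, -0.0]
contact_force: [0.8, -0.5, -1.7]
opening: 0.15
finger_force: 117.5
t 5.7 pos [0.4405 0.1581 0.1946] head 1.15 tilt 0.04 spin -0.05 shift [  1.4 -93.4  64.6] mm; F [ 0.8 -0.5 -1.7] op 12.8 ff 117.5 q6 [0.13 1.68]
```

```bash
python3 -m handwheel '[[[0,0,-0.03,0.01,0],[0,0.001,-0.03,0.02,0],[0,0,-0.02,0.02,0],[0,0,-0.01,0.015,0],[0,0,0,0,0],[0,0,0,0,0],[0,0,0,0,0]]]' 120
python3 - <<'E'
from h import *
go(.44,.2515,.13,1.2)
S=viewer.read_camera("side");T=viewer.read_camera("top")
c=lambda I,x,y:cv2.resize(I[y:y+80,x:x+80],None,fx=5,fy=5,interpolation=cv2.INTER_CUBIC)
cv2.imwrite("pics/b1.png",np.hstack([c(S,230,105),c(T,190,160)]))
for cam in("side","top"):
  for n in("file","file_blade","block_slot","rest"): print(cam,n,[(a,b.round(1)) for a,b in pins(cam,n)])
E
```

```text
time: 6.28
eef_pos: [0.4409, 0.246, 0.1301]
tcp_rot: [1.0, 0.01, 0.001, -0.0]
contact_force: [0.1, -0.6, -1.1]
opening: 0.15
finger_force: 117.5
t 6.28 pos [0.4409 0.246  0.1301] head 1.16 tilt 0.06 spin -0.04 shift [-0.8 -5.6  0.1] mm; F [ 0.1 -0.6 -1.1] op 12.8 ff 117.5 q6 [0.31 1.86]
side file [(0.97, array([214.3, 266.4])), (0.76, array([240.4, 381.8])), (0.75, array([266., 129.]))]
side file_blade [(0.92, array([282.1, 126.7])), (0.91, array([266.7, 338.9])), (0.62, array([227.6, 246.5])), (0.35, array([367.5, 186.1]))]
side block_slot [(0.9, array([285.9, 154.8]))]
side rest [(0.6, array([328.7, 210.3]))]
top file [(0.68, array([446. , 260.5])), (0.59, array([219. , 217.8])), (0.59, array([354.1, 269.7])), (0.46, array([370. , 198.3]))]
top file_blade [(0.97, array([426.4, 243.9])), (0.75, array([337.5, 261.8])), (0.72, array([218.8, 200.1])), (0.31, array([355.4, 124.7]))]
top block_slot [(0.94, array([225.6, 202.7]))]
top rest [(0.75, array([308.8, 178.9])), (0.46, array([221.7, 198.3]))]
```

View pics/b1.png

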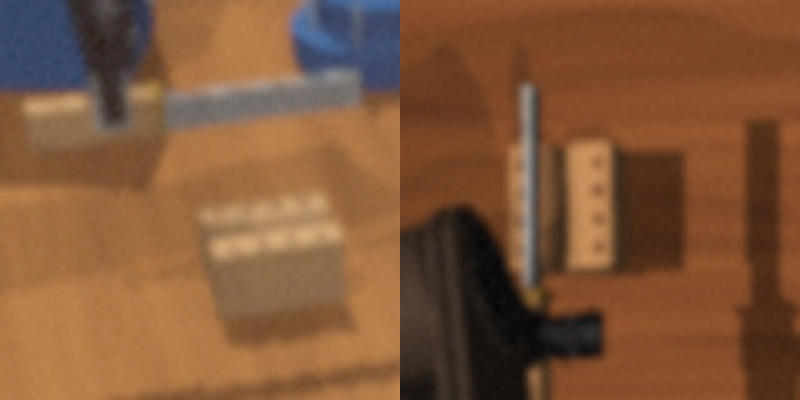

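```bash
python3 - <<'E'
from ff import *
for uv in((215.6,177),(216.8,217.6)): print("blade",onz("top",uv,.143).round(4))
for v in(188.3,213.6): print("slot c",onz("top",(222.1 if v<200 else 222.5,v),.044).round(4))
p=fitfile([("side",[.12,0,.022],(302,119.5)),("side",[.12,0,0],(302,125.7)),("side",[-.08,0,.026],(235,126)),("side",[0,0,0],(262.8,130.5)),("side",[0,0,.022],(262.8,123.5)),("top",[.12,0,.022],(215.6,177)),("top",[0,0,.022],(216.8,217.6))],[.473,.246,.02,.12,0])
print(p[:2]+.06*np.array([np.cos(p[2]),np.sin(p[2])]))
E
```

```text
blade [0.5915 0.2476 0.143 ]
blade [0.4723 0.2409 0.143 ]
slot c [0.5721 0.2549 0.044 ]
slot c [0.4912 0.2516 0.044 ]
file [0.4729 0.2423 0.1224] yaw,pitch(+down) [1.69 0.57] [-0.2 -0.4  0.1  0.2 -0.3 -0.2  0.1  0.2 -0.6  0.4  0.6 -0.6 -0.6 -0.3
  0.5]
[0.53291567 0.24407157]
```

```bash
python3 -m handwheel '[[[0,0,-0.0045,0.01,0],[0,0,-0.0045,0.02,0],[0,0,0,0.02,0],[0,0,0,0.013,0],[0,0,0,0.005,0],[0,0,0,0,0],[0,0,0,0,0],[0,0,0,0,0]]]' 120
python3 - <<'E'
from h import *
go(.44,.255,.06,1.2)
S=viewer.read_camera("side");T=viewer.read_camera("top")
c=lambda I,x,y:cv2.resize(I[y:y+80,x:x+80],None,fx=5,fy=5,interpolation=cv2.INTER_CUBIC)
cv2.imwrite("pics/b2.png",np.hstack([c(S,230,105),c(T,190,160)]))
E
```

```text
time: 7.45
eef_pos: [0.4409, 0.2556, 0.0622]
tcp_rot: [1.0, 0.01, 0.001, -0.0]
contact_force: [-0.3, -0.2, -1.2]
opening: 0.148
finger_force: 117.6
t 7.45 pos [0.4409 0.2556 0.0622] head 1.17 tilt 0.11 spin -0.03 shift [-0.9  0.6  2.2] mm; F [-0.3 -0.2 -1.2] op 12.7 ff 117.6 q6 [0.33 1.88]
```

View pics/b2.png

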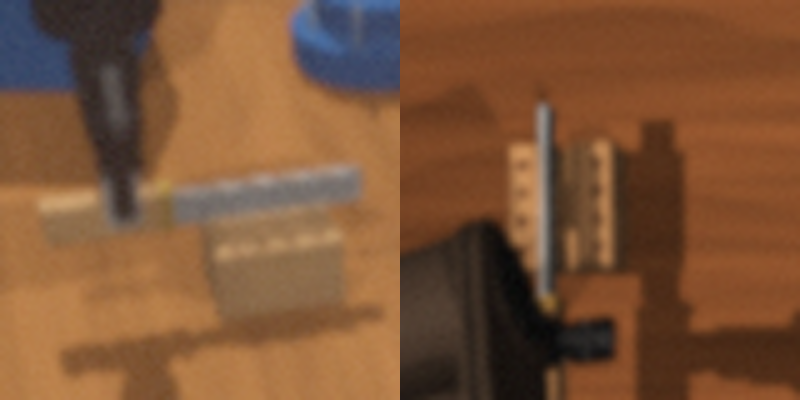

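The blade is just above the block: tip at top (218.7,181), joint at (219.4,219.4). I'll work out the remaining offset.

```bash
python3 - <<'E'
from ff import *
for uv in((218.7,181),(219.4,219.4)): print("blade",onz("top",uv,.075).round(4))
p=fitfile([("side",[.12,0,.022],(302,138)),("side",[.12,0,0],(302,144.5)),("side",[-.08,0,.026],(238,145)),("side",[0,0,0],(265,150)),("side",[0,0,.022],(265,143)),("top",[.12,0,.022],(218.7,181)),("top",[0,0,.022],(219.4,219.4))],[.473,.246,.02,.053,0])
print(p[:2]+.06*np.array([np.cos(p[2]),np.sin(p[2])]))
T=cv2.imread("pics/b2.png")[:,400:];g=cv2.cvtColor(T,cv2.COLOR_BGR2GRAY)
for r in(150,200,250): print(r,g[r:r+8,95:235:4].mean(0).astype(int))
E
```

```text
blade [0.5907 0.2576 0.075 ]
blade [0.4711 0.2523 0.075 ]
file [0.473  0.2534 0.0537] yaw,pitch(+down) [1.57 0.5 ] [ 0.1  0.2  0.3  0.  -0.4  0.4 -0.4 -0.5 -1.   0.2  0.4 -0.8 -0.4 -0.7
  0.4]
[0.53298758 0.25500269]
150 [ 78  77  82 100 129 147 154 154 153 146 142 140 128  96  59  48  58  73
  85  83  78  80  87  91  95 112 132 140 129  99  67  54  58  63  66]
200 [ 83  82  85  95 110 125 136 145 149 151 155 158 144 104  67  53  55  58
  61  66  72  79  85  88  88  96 116 133 128 100  66  47  46  46  47]
250 [ 17  13  11  12  17  31  52  78 103 118 132 145 138 102  64  47  48  63
  91 114 110  93  83  81  76  81 102 125 127 105  72  50  46  48  48]
```

```bash
python3 -m handwheel '[[[0,0,0.0012,0.004,0],[0,0,0,0.005,0],[0,0,0,0.005,0],[0,0,0,0.005,0],[0,0,0,0.004,0],[0,0,0,0,0],[0,0,0,0,0]]]' 120
python3 -c "
from h import *
go(.44,.2545,.028,1.2)"
```

```text
time: 8.13
eef_pos: [0.4398, 0.2539, 0.0378]
tcp_rot: [1.0, 0.01, -0.001, 0.0]
contact_force: [0.4, 0.1, -1.4]
opening: 0.153
finger_force: 117.5
t 8.13 pos [0.4398 0.2539 0.0378] head 1.17 tilt 0.07 spin -0.03 shift [ 0.3 -0.6  9.8] mm; F [ 0.4  0.1 -1.4] op 13.0 ff 117.5 q6 [0.32 1.87]
```

```bash
python3 -m handwheel '[[[0,0,0,0.003,0],[0,0,0,0.003,0],[0,0,0,0.0025,0],[0,0,0,0.0015,0],[0,0,0,0,0],[0,0,0,0,0]]]' 120
python3 -c "
from h import *
go(.44,.2545,.028,1.2)"
```

```text
time: 8.63
eef_pos: [0.4403, 0.2541, 0.0285]
tcp_rot: [1.0, 0.01, 0.0, -0.0]
contact_force: [-0.3, -0.5, -0.1]
opening: 0.15
finger_force: 117.8
t 8.63 pos [0.4403 0.2541 0.0285] head 1.18 tilt 0.03 spin -0.02 shift [-0.3 -0.4  0.5] mm; F [-0.3 -0.5 -0.1] op 12.8 ff 117.8 q6 [0.32 1.87]
```

```bash
python3 -m handwheel '[[[0,0,0,0.001,0],[0,0,0,0.0005,0],[0,0,0,0,0],[0,0,0,0,0]]]' 120
python3 -c "
from h import *
go(.44,.2545,.028,1.2)"
```

```text
time: 8.97
eef_pos: [0.4403, 0.2542, 0.0279]
tcp_rot: [1.0, 0.01, 0.0, 0.0]
contact_force: [-3.3, -1.4, 6.5]
opening: 0.149
finger_force: 118.7
t 8.97 pos [0.4403 0.2542 0.0279] head 1.18 tilt 0.0 spin -0.02 shift [-0.3 -0.3 -0.1] mm; F [-3.3 -1.4  6.5] op 12.7 ff 118.7 q6 [0.32 1.87]
```

On the floor. I release slightly, then rise and check.

```bash
python3 -m handwheel '[[[0.04,0,0,0,0],[0.04,0,0,0,0],[0.04,0,0,0,0],[0.04,0,0,0,0],[0.04,0,0,-0.01,0],[0.04,0,0,-0.02,0],[0.04,0,0,-0.03,0],[0.04,0,0,-0.04,0],[0.04,0,0,-0.04,0],[0.04,-0.01,0.03,-0.03,0],[0.04,0,0.04,0,0],[0.04,0,0.04,0,0]]]' 20
python3 - <<'E'
from h import *
go(.48,-.18,.2,1.2)
S=viewer.read_camera("side");T=viewer.read_camera("top")
c=lambda I,x,y:cv2.resize(I[y:y+80,x:x+80],None,fx=5,fy=5,interpolation=cv2.INTER_CUBIC)
cv2.imwrite("pics/b3.png",np.hstack([c(S,230,105),c(T,190,160)]))
E
```

```text
time: 9.97
eef_pos: [0.434, 0.1449, 0.1995]
tcp_rot: [1.0, 0.012, 0.004, -0.0]
contact_force: [0.7, 0.1, -1.4]
opening: 0.463
finger_force: 0.0
t 9.97 pos [0.434  0.1449 0.1995] head 1.36 tilt 0.43 spin 0.16 shift [ 39.2 325.8  -0.5] mm; F [ 0.7  0.1 -1.4] op 39.6 ff 0.0 q6 [0.1  1.65]
```

View pics/b3.png

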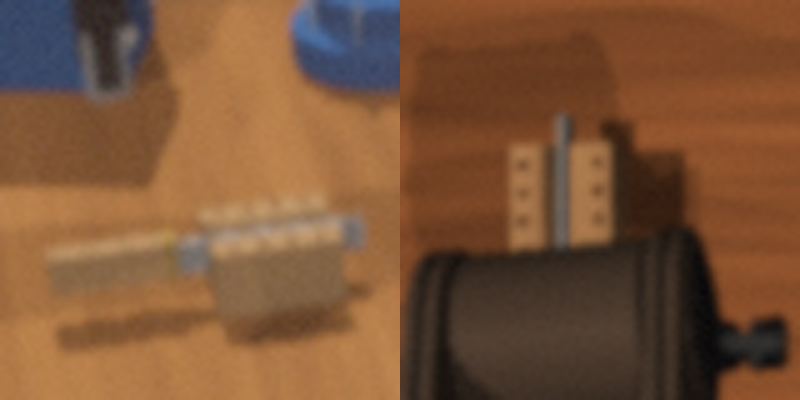

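The file is seated: it sits in the slot with the handle outside the near end, and the tip shows at side (301,151) and top (222,184). Now I measure the tray.

```bash
python3 - <<'E'
from h import *
L=dict(tray=[0,0,0],tray_tab=[-.0575,.0445,.066],tray_tabcorner=[-.065,.05,.036],tray_farcorner=[.065,-.05,.036],stack=[0,0,-.036])
obs=[];im={}
for k in range(3):
  for c in("top","side"):
    im[c]=viewer.read_camera(c)
    for n,l in L.items():
      for cf,uv in pins(c,n)[:1]: obs.append((c,n,uv))
X=lambda p,l:R.from_euler('z',p[2]).apply(l)+[p[0],p[1],.036]
f=lambda p:np.concatenate([proj(c,X(p,L[n]))[0]-uv for c,n,uv in obs])
s=least_squares(f,[.545,-.23,.1],loss='soft_l1');p=s.x
print(p[:2].round(4),np.degrees(p[2]).round(2))
for (c,n,uv),r in list(zip(obs,f(p).reshape(-1,2)))[:40]:print(c,n,uv.round(1),r.round(1))
a=cv2.resize(im["top"][160:240,340:410],None,fx=5,fy=5,interpolation=cv2.INTER_CUBIC);b=cv2.resize(im["side"][200:300,265:365],None,fx=4,fy=4,interpolation=cv2.INTER_CUBIC)
cv2.imwrite("pics/t1.png",np.hstack([a,b]))
E
```

```text
[ 0.5429 -0.2278] 7.21
top tray [371.7 195.7] [1.8 0.6]
top tray_tab [364.2 214.1] [0.3 0.4]
top tray_tabcorner [364.2 219.5] [-2.1 -1.6]
top tray_farcorner [389.3 171.9] [-1.6  0.3]
top stack [370.2 196.1] [1.9 1.5]
side tray [322.5 249.8] [3.3 2.3]
side tray_tab [290.5 223.4] [ 2.4 -0.4]
side tray_tabcorner [291.2 230.4] [-1.6  2.7]
side tray_farcorner [365.3 248.8] [-1.9 -2.4]
side stack [325.5 263.9] [0.4 0.2]
top tray_tab [362.7 213.7] [1.9 0.8]
top tray_tabcorner [364.5 219.1] [-2.4 -1.2]
top tray_farcorner [388.2 172.1] [-0.5  0.2]
top stack [369.7 197.6] [ 2.4 -0. ]
side tray [326.9 249.9] [-1.2  2.2]
side tray_tab [290.1 223.5] [ 2.7 -0.5]
side tray_tabcorner [291.3 233.3] [-1.8 -0.2]
side tray_farcorner [363.5 247.8] [-0.1 -1.4]
side stack [322.2 266. ] [ 3.7 -1.9]
top tray [370.9 196.7] [ 2.6 -0.4]
top tray_tab [364.8 214.5] [-0.2  0. ]
top tray_tabcorner [362.5 217.4] [-0.4  0.5]
top tray_farcorner [388.  171.3] [-0.2  0.9]
top stack [372.7 196.1] [-0.6  1.5]
side tray_tab [292.5 225. ] [ 0.4 -2. ]
side tray_tabcorner [289.6 233.1] [-0.  0.]
side tray_farcorner [363.3 246.3] [0.1 0.1]
side stack [324.2 263.3] [1.7 0.8]
```

View pics/t1.png

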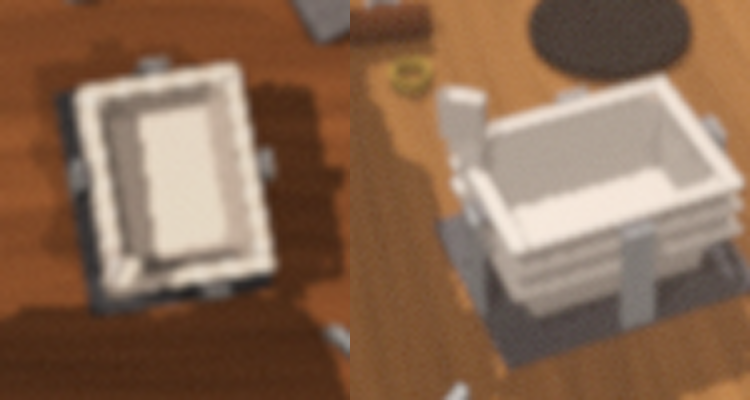

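```bash
python3 - <<'E'
from h import *
z=.036
obs=[("top",[.065,.05,z],(355,177)),("top",[.065,-.05,z],(388,172.6)),("top",[-.065,-.05,z],(394.6,214.4)),("top",[-.065,.05,z],(361,218.4)),
("side",[.065,-.05,z],(363,245.75)),("side",[.065,.05,z],(343,219.5)),("side",[-.065,-.05,z],(306.3,262.5)),("side",[-.0575,.0445,.066],(293.3,223.3)),("top",[-.0575,.0445,.066],(364,213.8))]
X=lambda p,l:R.from_euler('z',p[2]).apply(l)+[p[0],p[1],.036]
for sel in(("top",),("side",),("top","side")):
  o=[q for q in obs if q[0] in sel]
  f=lambda p:np.concatenate([proj(c,X(p,np.array(l)))[0]-uv for c,l,uv in o])
  p=least_squares(f,[.545,-.23,.1],loss='soft_l1').x
  print(sel,p[:2].round(4),np.degrees(p[2]).round(2),"tab",X(p,np.array([-.0575,.0445,.066])).round(4),f(p).reshape(-1,2).round(1).tolist())
r=[]
for k in range(2):
  for c in("top","side"):
    viewer.read_camera(c)
    for cf,uv in pins(c,"rest")[:1]: print(c,cf,onz(c,uv,0).round(4))
    for d in viewer.outline_of(c,"rest")[:1]:
      (e,ax,an)=cv2.fitEllipse(max(cv2.findContours(d["mask"].astype(np.uint8),0,1)[0],key=len)); print("ell",np.round(e,1),np.round(ax,1),onz(c,e,.007).round(4))
a=p[2];t=X(p,np.array([-.0575,.0445,.066]));go(t[0],t[1],.2,np.degrees(a)+142.3-180)
E
```

```text
('top',) [ 0.5418 -0.2266] 6.66 tab [ 0.4795 -0.1891  0.102 ] [[0.8, -0.3], [-0.4, 0.1], [-0.8, -0.3], [0.5, -0.3], [-0.0, 1.0]]
('side',) [ 0.5435 -0.2273] 8.62 tab [ 0.48   -0.1919  0.102 ] [[0.8, -0.2], [0.3, -0.7], [-0.5, 0.5], [-0.5, -0.0]]
('top', 'side') [ 0.5428 -0.2268] 7.65 tab [ 0.4799 -0.1904  0.102 ] [[0.5, -0.3], [-0.8, -0.4], [-0.4, -1.0], [1.0, -0.4], [0.3, 0.2], [0.5, -0.6], [-1.5, 0.2], [-0.7, -0.4], [0.4, 0.9]]
top 0.71 [ 0.6134 -0.028  -0.    ]
ell [310. 179.] [31.3 32.1] [ 0.6056 -0.0243  0.007 ]
side 0.97 [ 0.6035 -0.0372  0.    ]
ell [329.5 207. ] [26.2 41.9] [ 0.6048 -0.0292  0.007 ]
top 0.86 [ 0.6191 -0.0265  0.    ]
ell [309.6 178.8] [31.6 32.4] [ 0.6061 -0.023   0.007 ]
side 0.94 [ 0.6063 -0.0122  0.    ]
ell [329.4 207.1] [25.8 40.4] [ 0.6044 -0.0296  0.007 ]
t 12.47 pos [0.4328 0.1452 0.1955] head 1.17 tilt 0.0 spin 31.22 shift [208.8 266.9  -4.5] mm; F [-0.1 -0.  -0.9] op 40.0 ff 0.0 q6 [0.1  1.65]
```

The tray is unchanged and nested, with its tab at top (364,214) and side (293,223). Next I move over the tab and turn to line up with it.

```bash
python3 -m handwheel '[[[0.04,0.0045,0.03,0,0],[0.04,0.0045,0.0383,0,0],[0.04,0.0045,0.0383,0,0],[0.04,0.0045,0.0383,0,0],[0.04,0.0045,0.0383,0,0],[0.04,0.0045,0.0383,0,0],[0.04,0.0045,0.0383,0,0],[0.04,0.0045,0.0383,0,5.2],[0.04,0.007,0.0383,0,6.5],[0.04,0,0,0,6.5],[0.04,0,0,0,6.5],[0.04,0,0,0,6.5]]]' 20
python3 -c "
from h import *
go(.48,-.1904,.12,-30.05)"
```

```text
time: 13.47
eef_pos: [0.479, -0.1919, 0.1953]
tcp_rot: [0.965, -0.263, -0.0, -0.0]
contact_force: [0.0, 0.0, -0.2]
opening: 0.467
finger_force: 0.0
t 13.47 pos [ 0.479  -0.1919  0.1953] head -30.46 tilt 0.03 spin -0.41 shift [ 0.1 -1.8 75.3] mm; F [ 0.   0.  -0.2] op 39.9 ff 0.0 q6 [-0.58  1.52]
```

```bash
python3 -m handwheel '[[[0.04,0,-0.0017,0.02,-0.4],[0.04,0,0,0.03,0],[0.04,0,0,0.03,0],[0.04,0,0,0.02,0],[0.04,0,0,0.01,0],[0.04,0,0,0.005,0],[0.04,0,0,0,0],[0.04,0,0,0,0]]]' 20
python3 - <<'E'
from h import *
go(.48,-.1904,.08,-30.05)
S=viewer.read_camera("side");T=viewer.read_camera("top")
c=lambda I,x,y:cv2.resize(I[y:y+100,x:x+100],None,fx=4,fy=4,interpolation=cv2.INTER_CUBIC)
cv2.imwrite("pics/p1.png",np.hstack([c(S,250,180),c(T,330,150)]))
E
```

```text
time: 14.13
eef_pos: [0.4809, -0.1899, 0.0816]
tcp_rot: [0.967, -0.256, 0.001, 0.0]
contact_force: [-0.8, 0.2, -0.0]
opening: 0.466
finger_force: 0.0
t 14.13 pos [ 0.4809 -0.1899  0.0816] head -29.63 tilt 0.11 spin 0.42 shift [-0.5  0.9  1.6] mm; F [-0.8  0.2 -0. ] op 39.8 ff 0.0 q6 [-0.57  1.52]
```

```bash
python3 -m handwheel '[[[0.0,0,0,0,0],[0.0,0,0,0,0],[0.0,0,0,0,0],[0.0,0,0,0,0],[0.0,0,0,0,0],[0.0,0,0,0,0]]]' 25
python3 -c "
from h import *
go(.48,-.1904,.08,-30.05)"
```

```text
time: 14.73
eef_pos: [0.4802, -0.1901, 0.0815]
tcp_rot: [0.967, -0.256, 0.0, 0.001]
contact_force: [-4.5, -1.8, 6.0]
opening: 0.097
finger_force: 29.3
t 14.73 pos [ 0.4802 -0.1901  0.0815] head -29.62 tilt 0.08 spin 0.43 shift [-0.   0.4  1.5] mm; F [-4.5 -1.8  6. ] op 8.3 ff 29.3 q6 [-0.57  1.52]
```

```bash
python3 -m handwheel '[[[0,0.0005,0,-0.002,0],[0,0.0008,0,-0.002,0],[0,0.0008,0,-0.002,0],[0,0.0008,0,-0.002,0],[0,0.0008,0,-0.002,0],[0,0,0,0,0]]]' 25
python3 - <<'E'
from h import *
go(.48,-.1904,.08,-30.05);print(get_state()["wrist_torque"].round(2))
for c in("side","top"):
  viewer.read_camera(c)
  for n in("tray_tab","tray_tabcorner","tray_farcorner"): print(c,n,[(a,b.round(1)) for a,b in pins(c,n)[:2]])
E
```

```text
time: 15.23
eef_pos: [0.4821, -0.1902, 0.0901]
tcp_rot: [0.967, -0.256, -0.002, -0.001]
contact_force: [-5.1, 1.3, -1.0]
opening: 0.101
finger_force: 28.3
t 15.23 pos [ 0.4821 -0.1902  0.0901] head -29.62 tilt 0.26 spin 0.43 shift [-1.7  1.2 10.1] mm; F [-5.1  1.3 -1. ] op 8.6 ff 28.3 q6 [-0.57  1.52]
[ 0.11  1.12 -0.18]
side tray_tab [(0.69, array([292.4, 218.5])), (0.23, array([246.9, 207.8]))]
side tray_tabcorner [(0.95, array([289.6, 228.5]))]
side tray_farcorner [(0.91, array([363.6, 249.5])), (0.49, array([391.8, 204.1]))]
top tray_tab []
top tray_tabcorner []
top tray_farcorner [(0.75, array([388.8, 171.5]))]
```

```bash
python3 -m handwheel '[[[0,0.0008,0,-0.002,0],[0,0.0009,0,-0.002,0],[0,0.0009,0,-0.002,0],[0,0.001,0,-0.002,0],[0,0.001,0,-0.002,0],[0,0.001,0,-0.002,0],[0,0.001,0,-0.002,0],[0,0,0,0,0]]]' 25
python3 - <<'E'
from h import *
go(.48,-.1904,.08,-30.05);print(get_state()["wrist_torque"].round(2))
S=viewer.read_camera("side")
for n in("tray_tab","tray_tabcorner","tray_farcorner"): print(n,[(a,b.round(1)) for a,b in pins("side",n)[:2]])
cv2.imwrite("pics/p2.png",S)
E
```

```text
time: 16.3
eef_pos: [0.4885, -0.1941, 0.1049]
tcp_rot: [0.967, -0.255, -0.001, -0.0]
contact_force: [-5.9, 0.8, -1.3]
opening: 0.095
finger_force: 27.8
t 16.3 pos [ 0.4885 -0.1941  0.1049] head -29.56 tilt 0.13 spin 0.49 shift [-9.2  1.  24.9] mm; F [-5.9  0.8 -1.3] op 8.1 ff 27.8 q6 [-0.57  1.52]
[ 0.08  1.19 -0.09]
tray_tab [(0.97, array([294.1, 216. ]))]
tray_tabcorner [(0.67, array([294.2, 221.9]))]
tray_farcorner [(0.56, array([363.5, 248.2]))]
```

```bash
python3 -m handwheel '[[[0,0,0,-0.002,0],[0,0,0,-0.002,0],[0,0.0005,0,-0.002,0],[0,0.0005,0,-0.002,0],[0,0,0,0,0],[0,0,0,0,0]]]' 25
python3 - <<'E'
from h import *
go(.48,-.1904,.08,-30.05);print(get_state()["wrist_torque"].round(2))
S=viewer.read_camera("side")
for n in("tray_tab","tray_tabcorner","tray_farcorner"): print(n,[(a,b.round(1)) for a,b in pins("side",n)[:2]])
T=viewer.read_camera("top");c=lambda I,x,y:cv2.resize(I[y:y+100,x:x+100],None,fx=4,fy=4,interpolation=cv2.INTER_CUBIC)
cv2.imwrite("pics/p3.png",np.hstack([c(S,280,180),c(cv2.imread("pics/side0.png"),280,180)]))
E
```

```text
time: 17.0
eef_pos: [0.4904, -0.1952, 0.113]
tcp_rot: [0.967, -0.256, 0.001, 0.0]
contact_force: [-3.3, -1.1, -1.5]
opening: 0.098
finger_force: 27.7
t 17.0 pos [ 0.4904 -0.1952  0.113 ] head -29.63 tilt 0.09 spin 0.42 shift [-11.4   1.   33. ] mm; F [-3.3 -1.1 -1.5] op 8.4 ff 27.7 q6 [-0.57  1.52]
[-0.15  0.67 -0.11]
tray_tab [(0.82, array([298.7, 210.1]))]
tray_tabcorner [(0.9, array([291.5, 221.2]))]
tray_farcorner [(0.76, array([364.7, 248. ]))]
```

View pics/p3.png

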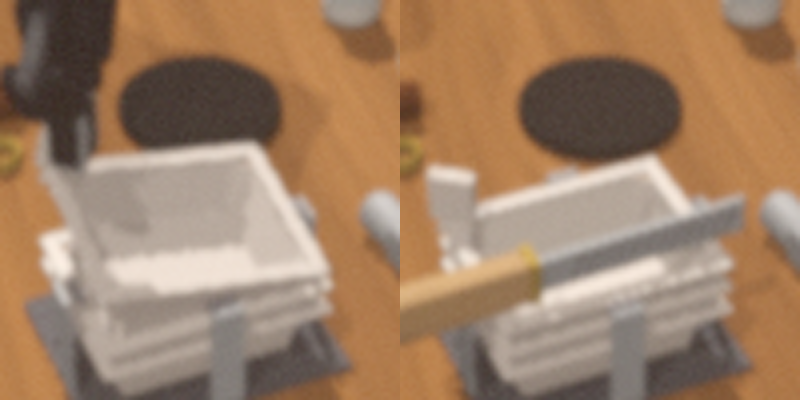

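The tray is peeled: the tab corner is up about 31 mm (side (292,221)) and the far corner is still nested at (365,248). I'll let the tab pivot back almost level, clamp hard and lift clear.

```bash
python3 -m handwheel '[[[0,-0.0009,0,0.0025,0],[0,-0.0009,0,0.003,0],[0,-0.0009,0,0.003,0],[0,-0.0009,0,0.003,0],[0,-0.0009,0,0.003,0],[0,-0.0008,0,0.003,0],[0,-0.0008,0,0.003,0],[0,-0.0008,0,0.003,0],[0,0,0,0,0],[0,0,0,0,0]]]' 25
python3 - <<'E'
from h import *
go(.48,-.1904,.08,-30.05);print(get_state()["wrist_torque"].round(2))
S=viewer.read_camera("side")
for n in("tray_tab","tray_tabcorner","tray_farcorner"): print(n,[(a,b.round(1)) for a,b in pins("side",n)[:2]])
E
```

```text
time: 18.08
eef_pos: [0.4834, -0.1912, 0.0884]
tcp_rot: [0.967, -0.256, -0.001, -0.0]
contact_force: [-4.6, -0.0, 1.5]
opening: 0.096
finger_force: 27.9
t 18.08 pos [ 0.4834 -0.1912  0.0884] head -29.63 tilt 0.08 spin 0.42 shift [-3.3  1.   8.4] mm; F [-4.6 -0.   1.5] op 8.2 ff 27.9 q6 [-0.57  1.52]
[-0.12  0.56 -0.16]
tray_tab [(0.88, array([291.9, 220.9]))]
tray_tabcorner [(0.7, array([288.6, 230.3]))]
tray_farcorner [(0.77, array([365. , 249.2]))]
```

```bash
python3 -m handwheel '[[[0,0,0,0,0],[0,0,0,0,0],[0,0,0,0,0],[0,0,0,-0.003,0],[0,0,0,-0.004,0],[0,0,0,-0.005,0],[0,0,0,-0.006,0],[0,0,0,-0.01,0],[0,0,0,-0.02,0],[0,0,0,-0.02,0],[0,0,0,-0.01,0],[0,0,0,0,0]]]' 120
python3 - <<'E'
from h import *
h=-29.6;a=np.radians(h)
go(.605-.0727*np.cos(a),-.027-.0727*np.sin(a),.245,h);print(get_state()["wrist_torque"].round(2))
S=viewer.read_camera("side");viewer.read_camera("top")
for n in("tray_tab","tray_tabcorner","tray_farcorner","tray"): print(n,[[(a,b.round(1)) for a,b in pins(c,n)[:2]] for c in("side","top")])
E
```

```text
time: 19.28
eef_pos: [0.4861, -0.1927, 0.1712]
tcp_rot: [0.967, -0.256, 0.004, 0.001]
contact_force: [-0.0, -0.2, -1.5]
opening: 0.074
finger_force: 117.6
t 19.28 pos [ 0.4861 -0.1927  0.1712] head -29.61 tilt 0.47 spin -0.01 shift [ -51.2 -202.8  -73.8] mm; F [-0.  -0.2 -1.5] op 6.3 ff 117.6 q6 [-0.57  1.52]
[-0.03  0.04  0.05]
tray_tab [[(0.93, array([289.2, 189.4]))], [(0.24, array([317.6, 134.5]))]]
tray_tabcorner [[(0.8, array([291. , 198.1])), (0.71, array([247.7, 208.9]))], []]
tray_farcorner [[(0.83, array([365.7, 218.4])), (0.21, array([416.6, 234.9]))], [(0.88, array([392.9, 167.9]))]]
tray [[(0.97, array([324.5, 220.6]))], [(0.87, array([373.7, 191.4]))]]
```

```bash
python3 -m handwheel '[[[0,0,0,-0.015,0],[0,-0.003,-0.01,-0.02,0],[0,-0.005,-0.02,-0.02,0],[0,-0.006,-0.025,-0.012,0],[0,-0.007,-0.03,-0.007,0],[0,-0.007,-0.03,0,0],[0,-0.007,-0.03,0,0],[0,-0.006,-0.025,0,0],[0,-0.005,-0.018,0,0],[0,-0.003,-0.01,0,0],[0,-0.002,-0.005,0,0],[0,0,0,0,0]]]' 120
python3 -m handwheel '[[[0,0,0,0,0],[0,0,0,0,0],[0,0,0,0,0],[0,0,0,0,0]]]' 120
cat > tr.py <<'E'
from h import *
h=-29.6;a=np.radians(h)
go(.605-.0727*np.cos(a),-.027-.0727*np.sin(a),.245,h)
L=dict(tray=[0,0,0],tray_tab=[-.0575,.0445,.066],tray_tabcorner=[-.065,.05,.036],tray_farcorner=[.065,-.05,.036])
obs=[]
for k in range(3):
  for c in("top","side"):
    viewer.read_camera(c)
    for n in L:
      for cf,uv in pins(c,n)[:1]:
        if cf>.5: obs.append((c,n,uv))
X=lambda p,l:R.from_euler('ZYX',p[3:]).apply(l)+p[:3]
f=lambda p:np.r_[np.concatenate([proj(c,X(p,L[n]))[0]-uv for c,n,uv in obs]),(p[4:])*20]
p=least_squares(f,[.6,-.03,.2,.13,0,0],loss='soft_l1').x
M=R.from_euler('ZYX',p[3:]).as_matrix()
print(p[:3].round(4),np.degrees(p[3:]).round(1),"tilt",np.degrees(np.arccos(M[2,2])).round(1),"far-tab corner dz",(M@np.array([.13,-.1,0]))[2].round(4))
for n in L:
  o={c:np.mean([q[2] for q in obs if q[0]==c and q[1]==n],0) for c in("top","side") if any(q[0]==c and q[1]==n for q in obs)}
  if len(o)==2: print(n,tri(list(o.items())))
S=viewer.read_camera("side");T=viewer.read_camera("top")
c=lambda I,x,y:cv2.resize(I[y:y+130,x:x+130],None,fx=3,fy=3,interpolation=cv2.INTER_CUBIC)
cv2.imwrite("pics/f1.png",np.hstack([c(S,270,100),c(T,250,110)]))
E
python3 tr.py
```

```text
time: 20.78
eef_pos: [0.5398, 0.0107, 0.2408]
tcp_rot: [0.967, -0.255, -0.0, 0.0]
contact_force: [-0.2, -0.4, -2.1]
opening: 0.074
finger_force: 117.8
time: 21.12
eef_pos: [0.5398, 0.0093, 0.241]
tcp_rot: [0.967, -0.256, 0.0, 0.0]
contact_force: [0.6, 0.4, -1.7]
opening: 0.072
finger_force: 117.8
t 21.12 pos [0.5398 0.0093 0.241 ] head -29.7 tilt 0.01 spin -0.1 shift [ 1.9 -0.7 -4. ] mm; F [ 0.6  0.4 -1.7] op 6.2 ff 117.8 q6 [-0.17  1.92]
[ 0.6008 -0.0194  0.1918] [ 6.2 -2.8 11.3] tilt 11.7 far-tab corner dz -0.0133
tray (array([ 0.59367274, -0.0986627 ,  0.23795022]), np.float64(10.322236142832914))
tray_farcorner (array([ 0.66983323, -0.06427494,  0.21693048]), np.float64(1.2626881883096772))
```

View pics/f1.png

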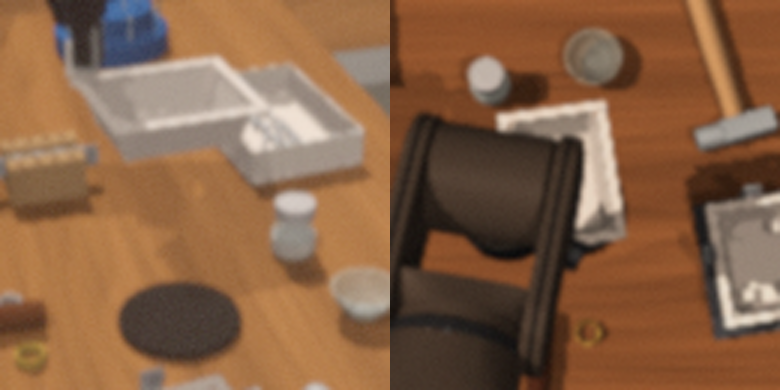

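```bash
python3 - <<'E'
from h import *
z=.036
obs=[("top",[.065,.05,z],(285.7,148.3)),("top",[.065,-.05,z],(321.7,144)),("top",[-.065,-.05,z],(328.3,188.3)),
("side",[.065,-.05,z],(358.3,138)),("side",[.065,.05,z],(344,118.5)),("side",[-.065,-.05,z],(310.5,143.5)),("side",[-.065,.05,z],(294.5,126))]
X=lambda p,l:R.from_euler('ZYX',p[3:]).apply(l)+p[:3]
f=lambda p:np.concatenate([proj(c,X(p,np.array(l)))[0]-uv for c,l,uv in obs])
p=least_squares(f,[.6,-.03,.2,.13,0,0],loss='soft_l1').x
M=R.from_euler('ZYX',p[3:]).as_matrix()
print(p[:3].round(4),np.degrees(p[3:]).round(1),"tilt",np.degrees(np.arccos(M[2,2])).round(1),"dz far-tab",(M@[.13,-.1,0])[2].round(4),"dz other diag",(M@[.13,.1,0])[2].round(4),f(p).reshape(-1,2).round(1).tolist())
for i,j in((0,4),(1,3),(2,5)): print(tri([("top",obs[i][2]),("side",obs[j][2])]))
E
```

```text
[ 0.5975 -0.0229  0.1889] [7.7 4.3 2.3] tilt 4.9 dz far-tab -0.0138 dz other diag -0.0059 [[-0.1, -0.9], [-0.1, -1.2], [0.2, 0.1], [2.6, -0.3], [-0.8, 1.5], [-2.2, 0.7], [-0.6, -0.9]]
(array([0.65736011, 0.03295037, 0.22585366]), np.float64(1.3805701522457392))
(array([ 0.66606694, -0.06462436,  0.21806495]), np.float64(0.7279617621534572))
(array([ 0.54569131, -0.08208245,  0.22850333]), np.float64(1.4154769679719634))
```

```bash
python3 -m handwheel '[[[0,0.002,-0.0005,-0.004,0],[0,0.002,-0.0005,-0.004,0],[0,0,0,0,0],[0,0,0,0,0],[0,0,0,0,0],[0,0,0,0,0],[0,0,0,0,0],[0,0,0,0,0],[0,0,0,0,0],[0,0,0,0,0]]]' 120
sed -i 's/f1.png/f2.png/' tr.py; python3 tr.py; python3 - <<'E'
from h import *
for k in range(2):
  for c in("top","side"):
    viewer.read_camera(c); print(c,[(a,b.round(1)) for a,b in pins(c,"tray_farcorner")[:1]], [(a,b.round(1)) for a,b in pins(c,"block_slot")[:1]],[(a,b.round(1)) for a,b in pins(c,"file_blade")[:4]])
E
```

```text
time: 23.55
eef_pos: [0.5438, 0.0091, 0.2489]
tcp_rot: [0.967, -0.256, -0.0, -0.0]
contact_force: [0.1, 0.1, 1.2]
opening: 0.075
finger_force: 117.8
t 23.55 pos [0.5438 0.0091 0.2489] head -29.63 tilt 0.01 spin -0.03 shift [-1.7  1.1  3.9] mm; F [0.1 0.1 1.2] op 6.4 ff 117.8 q6 [-0.17  1.92]
[ 0.6002 -0.024   0.2024] [ 7.4 -4.1 18.9] tilt 19.4 far-tab corner dz -0.023
tray (array([0.59873418, 0.05636839, 0.16340894]), np.float64(12.465015327844755))
tray_tab (array([ 0.59097833, -0.04521126,  0.29804007]), np.float64(44.34744029854135))
tray_farcorner (array([ 0.63720029, -0.0676667 ,  0.21785222]), np.float64(17.712164623143977))
top [(0.75, array([220.2, 232.8]))] [(0.59, array([223.8, 200.5]))] [(0.8, array([423.7, 241.6])), (0.64, array([224.6, 202.9])), (0.54, array([339., 260.])), (0.54, array([281.5, 138. ]))]
side [(0.9, array([362.6, 134.8]))] [(0.86, array([286.6, 156.8]))] [(0.92, array([282.9, 157.8])), (0.7, array([267.7, 338.8])), (0.68, array([326.6, 137.1])), (0.67, array([225.1, 247.1]))]
top [(0.82, array([322.9, 138.5]))] [(0.68, array([224.1, 202.8]))] [(0.67, array([226.9, 204.1])), (0.67, array([425.4, 240.7])), (0.61, array([337.9, 262.5]))]
side [(0.66, array([363.8, 134.6]))] [(0.73, array([286.1, 155.9]))] [(0.92, array([266.9, 339.4])), (0.88, array([285.8, 155.7])), (0.83, array([227.6, 245.6]))]
```

```bash
python3 -c "
from plant import sign_off
print(sign_off())"
```

```text
the job is handed in; nothing more can be done
None
```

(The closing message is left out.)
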